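# Arm the decorating wheel and set its pot clamp nut

### The arm

A 6-joint arm with a two-finger parallel gripper is mounted at the origin on the work surface. World frame = base frame: x ahead of the robot, y to its left, z up, the work surface at z = 0. Lengths are in m, angles in degrees, forces in N, time in s.
With the tool pointing down it reaches from about 0.3 to 0.75 m from the base axis. Payload 8.5 kg.
Tool frame: the origin (TCP) lies on the centre line of the jaws, within the pads' length; the fingertips stand 11 mm ahead of it and the grasp point (between the pads) lies 8 mm behind it; z points along the fingers, y is the line along which they close (so a half turn about z gives the same grasp; the last joint's range is limited). The gripper opens to 85 mm and grips with 20 to 120 N. Pads are 22 mm wide; open, the fingers measure 114 mm over their backs; the gripper's body (76 mm by 85 mm) begins 54 mm behind the grasp point. The pads swing forward as they close: fully open they stand 13 mm farther back than shut.
Start: joints at [-87.336, 21.807, 74.336, -0, 83.858, -12.336], TCP at [0.142, -0.531, 0.242] pointing down, gripper open.
Joint ranges: [-178.18, 178.18], [-50.72, 133.34], [12.68, 142.11], [-81.47, 261.47], [9.98, 163.14], [-165.26, 165.26]. Speed limits (degrees/s): [136.94, 136.94, 180, 180, 180, 180].

### API

Orientations are given as a 3x3 rotation matrix whose columns are the frame's x, y, z axes.
In Python, from rig import env gives the robot as it stands.
- The arm moves only by the shell command python3 nudge.py [FORCE], which reads ROWS from standard input. ROWS is a JSON list of rows, 1 to 10 of them, each an object with the fields tx, ty, tz (the shift in shares of the most that a row can go, 1 being 50 mm), rz (a turn about the tool's z in shares of 60 degrees (1.0 is 60 degrees)), finger_gap (the finger opening in m); a field left out counts as zero (the opening has to be given); each row shifts and turns the commanded pose from where the row before left it, along the tool's axes as they then stand; what a row does not reach is not made up. A row lasts 1/10 s, in which the tool goes at most 0.05 m and 8.59 degrees, less where a joint would pass 70% of its speed; a pose out of reach is approached as far as the arm can. The fingers move at their own pace and stop on an object; FORCE is the grip in N (left out, the last holds). Time passes only in rows, so rows that do not move let the fingers close. It prints the time, the measured TCP pose, the force, the opening and the grip force at its end. Input that does not fit is refused with a message, and nothing moves.
- env.observe(): the state, without advancing time (a new reading comes with each control period).
- env.get_image(name): name is "scene" or "top" or "wrist"; returns a dict with "pixels" (420x560x3 uint8, red, green, blue), "K" (3x3 intrinsics, pixels), "extrinsics" (4x4, takes a point from world to camera coordinates). Camera axes: x right, y down, z forward; pixel columns grow to the right and rows downward; lengths in m; the calibration is good to about 2 mm. A picture is of the moment at which its call begins. There is no depth.
- env.close_job(): hands the job in; it is judged then, once.
The state is a dict: "time_s": time; "q": joint angles; "qvel": joint speeds; "joint_efforts": joint torques, N m; "position": TCP position; "tool_rot": TCP orientation; "ft_force": force on the tool from outside, world axes, zero at the start; "wrist_torque": the same for the moment, N m; "grip_width": finger opening in m; "gripper_force": force on a finger pad.
Only numpy, scipy, OpenCV 4.12 (cv2) and the standard library are available. Lean on these libraries where they do the work, as an engineer would, in place of code of your own. Each camera call takes 0.05 s, during which the arm holds its last target. There are 200 camera calls.

### The job

On the decorating wheel's keypad press the green key, then the yellow, then the blue, each fully down and one at a time, and leave the red stop key alone. Then screw the black nut on top of the upturned clay pot clockwise (seen from above) until it bottoms out, and back it off a quarter turn so that the fired clay is not strained. Finish with the gripper still holding the nut there, not turning; do not let go, and do not disturb the jars, paints, mug, brush and palette standing around.

Things in the scene. Friction and masses are not known exactly. Their poses are not given: they have to be found in the camera images.
- wheel: Decorating wheel, fixed, does not turn: grey round base 200 mm across, aluminium disc on it, then an upturned terracotta pot with blue and yellow bands (100 mm across below, 68 at its top, which is 152 mm above the table) and a 4 mm rubber washer. A threaded spindle 12 mm across comes up through it to 200 mm. Origin: centre of the underside, on the spindle axis. May swap sides with the keypad.
- nut: Knurled black nut, already started on the spindle: grip 40 mm across, 27 high, on a flange 56 mm across, 5 thick. White mark along its own +x. Origin: centre of its underside, 156 mm above the table when home (on the washer); rises 1.6 mm per rad unscrewed. Clockwise tightens; friction 0.08 N m, stays where left; hard stop at home, and another where it is loosest (it cannot come off).
- nut_mid (a point): Point on the nut's axis, 18 mm above its underside: the middle of the knurled grip. Grip it across any diameter from above.
- nut_turn (a joint): How far the nut has been screwed on, rad: grows clockwise seen from above; 3.4 is fully home (bottomed out), starts between 0.6 and 1.9.
- keypad: Flat grey keypad fixed to the table, 150 x 150 mm, 30 mm high, white face, four round keys in a 2 x 2 square with 64 mm between neighbours; which colour sits where changes. Origin: centre of the underside, z up.
- key_green_top (a point): Centre of the top of the green key, moves with the key. The key is a green disc 28 mm across in a black collar 44 mm across; its top, when up, is 52 mm above the table and 10 mm above the collar.
- key_yellow_top (a point): Centre of the top of the yellow key, moves with the key. The key is a yellow disc 28 mm across in a black collar 44 mm across; its top, when up, is 52 mm above the table and 10 mm above the collar.
- key_blue_top (a point): Centre of the top of the blue key, moves with the key. The key is a blue disc 28 mm across in a black collar 44 mm across; its top, when up, is 52 mm above the table and 10 mm above the collar.
- key_red_top (a point): Centre of the top of the red key, moves with the key. The key is a red disc 28 mm across in a black collar 44 mm across; its top, when up, is 52 mm above the table and 10 mm above the collar.
- key_green (a joint): How far the green key is pushed down, m: 0 up, 0.006 fully down; springs back; fully down takes 5 N.
- key_yellow (a joint): How far the yellow key is pushed down, m: 0 up, 0.006 fully down; springs back; fully down takes 5 N.
- key_blue (a joint): How far the blue key is pushed down, m: 0 up, 0.006 fully down; springs back; fully down takes 5 N.
- key_red (a joint): How far the red key is pushed down, m: 0 up, 0.006 fully down; springs back; fully down takes 5 N. The stop key: must not be pressed.
- jar_plain: Bystander, loose: plain terracotta jar, 72 mm across, 86 mm high. Origin: centre of its underside.
- jar_banded: Bystander, loose: terracotta jar with a blue band, 72 mm across, 86 mm high. Origin: centre of its underside.
- water_mug: Bystander, loose: white mug, 72 mm across, 80 mm high, handle at its +y. Origin: centre of its underside.
- paint_mid: Bystander, loose: small paint jar with a red label and white cap, 36 mm across, 45 mm high, standing between wheel and keypad. Origin: centre of its underside.
- paint_back: Bystander, loose: paint jar with a blue label and blue cap, 44 mm across, 55 mm high. Origin: centre of its underside.
- brush: Bystander, loose: paint brush 190 mm long lying beyond the wheel and keypad, along its own x, handle to -x.
- palette: Bystander, loose: white palette tray with compartments, 110 x 170 mm, 18 mm high. Origin: centre of its underside.

How it is judged (in metres and radians):
On the way, in this order (a step that is already met when the one before it is completed fails the run):
1. the green key is pressed down (at least 4.5 of its 6 mm) with the other keys up (value of joint key_green above 0.0045 m and value of joint each of key_yellow, key_blue, key_red below 0.0015 m), for 0.05 s.
2. the yellow key is pressed down (at least 4.5 of its 6 mm) with the other keys up (value of joint key_yellow above 0.0045 m and value of joint each of key_green, key_blue, key_red below 0.0015 m), for 0.05 s.
3. the blue key is pressed down (at least 4.5 of its 6 mm) with the other keys up (value of joint key_blue above 0.0045 m and value of joint each of key_green, key_yellow, key_red below 0.0015 m), for 0.05 s.
4. the nut is screwed fully home (within 0.08 rad of its stop), keys up (value of joint nut_turn above 3.32 rad and value of joint each of key_green, key_yellow, key_blue, key_red below 0.0015 m), for 0.1 s.
5. the nut is backed off a quarter turn and in the fingers' grip (value of joint nut_turn between 1.43 and 2.23 rad and contact force between the fingers and nut above 2 N and value of joint each of key_green, key_yellow, key_blue, key_red below 0.0015 m), for 0.2 s.
At the end, for the whole second after the job is handed in: The nut stands a quarter turn (90 degrees, give or take 23) back from its stop, not turning (under 0.1 rad/s), the fingers press on it with more than 2 N, and all keys are up (all of step 5 and velocity of joint nut_turn between -0.1 and 0.1 rad/s); the arm keeps its last pose, push and grip.
It fails at once if the red stop key is pressed (2.5 mm or more) (value of joint key_red above 0.0025 m).
It fails at once if two keys are pressed at once (value of joint each of key_green, key_yellow above 0.0025 m or value of joint each of key_green, key_blue above 0.0025 m or value of joint each of key_green, key_red above 0.0025 m or value of joint each of key_yellow, key_blue above 0.0025 m or value of joint each of key_yellow, key_red above 0.0025 m or value of joint each of key_blue, key_red above 0.0025 m).
It fails at once if a bystander is moved by more than 30 mm or tipped (distance of any of jar_plain, jar_banded, water_mug, paint_mid, paint_back, brush, palette from where it was at the start of the episode above 0.03 m or angle between any of jar_plain, jar_banded, water_mug, paint_mid, paint_back, brush, palette's own z axis and vertical above 0.5 rad).
It also fails if it takes over 72 s, if anything falls off the work surface, if the arm or the gripper's body presses on something with over 40 N, if the wrist force passes 120 N, or if a joint passes its speed limit or range.

## Working session

There is one attempt and no reset: what is moved stays moved. The work goes in short steps, Python scripts to look and compute and a shell command to move; the robot and the scene stay as the last step left them, time stands still between calls to the robot, and variables do not carry over. Pictures are saved under pics/ and viewed, at most 10 in all, crops included, and the job is handed in when it is done.

```bash
ls; mkdir -p pics; python3 - <<'E'
from rig import env
import cv2,numpy as np
for n in("top","scene"):
    d=env.get_image(n);cv2.imwrite(f"pics/{n}0.png",d["pixels"][:,:,::-1]);np.savez(f"{n}0.npz",**d);print(n,d["K"].tolist(),np.round(d["extrinsics"],3).tolist())
o=env.observe();print(o["time_s"],o["position"],np.round(o["tool_rot"],3).tolist(),o["grip_width"])
E
```

```text
nudge.py
pics
rig.py
top [[472.7631272207978, 0.0, 285.05654703157825], [0.0, 472.7631272207978, 212.4312017557209], [0.0, 0.0, 1.0]] [[-0.005, -1.0, 0.012, -0.028], [-0.997, 0.004, -0.082, 0.607], [0.082, -0.013, -0.997, 1.624], [0.0, 0.0, 0.0, 1.0]]
scene [[472.46278023713603, 0.0, 276.91266009241195], [0.0, 472.46278023713603, 211.19890458678776], [0.0, 0.0, 1.0]] [[-0.133, 0.991, 0.006, 0.079], [0.733, 0.103, -0.672, -0.331], [-0.667, -0.085, -0.741, 1.691], [0.0, 0.0, 0.0, 1.0]]
0.1 [ 0.14232281 -0.53101306  0.2417846 ] [[0.966, 0.259, -0.0], [0.259, -0.966, 0.001], [0.0, -0.001, -1.0]] 0.08519587264552178
```

View pics/top0.png

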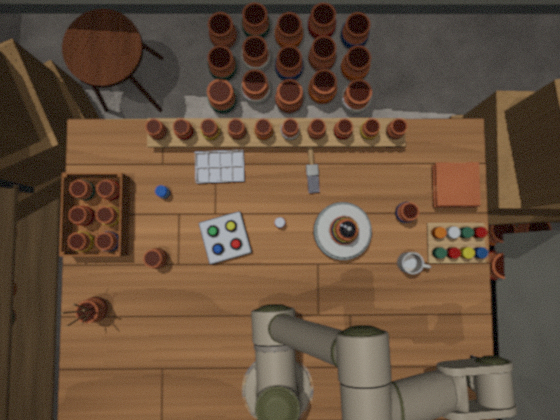

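View pics/scene0.png

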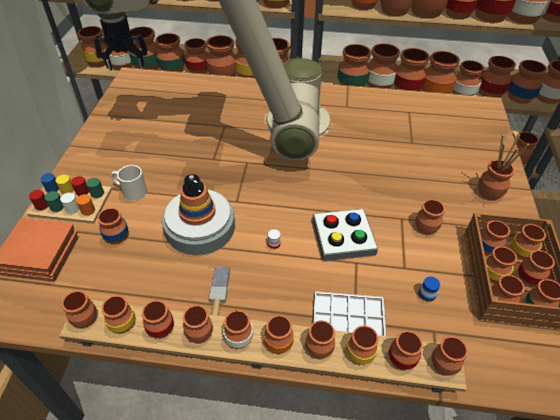

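Top view: the keypad is at (225,238), with green (213,231), yellow (231,226), red (236,244) and blue (217,249). The wheel is at (342,231), the paint jar at (280,223), the mug at (413,263) and the banded jar at (407,212). The scene view agrees: keypad (345,232), nut (193,187).

```bash
cat > h.py <<'E'
import cv2,numpy as np
def ray(d,u,v):
    E=d["extrinsics"];R,t=E[:3,:3],E[:3,3]
    return -R.T@t, R.T@np.linalg.inv(d["K"])@np.array([u,v,1.])
def onz(d,u,v,z):
    c,r=ray(d,u,v);return c+r*(z-c[2])/r[2]
def tri(d1,p1,d2,p2):
    P=lambda d:d["K"]@d["extrinsics"][:3]
    X=cv2.triangulatePoints(P(d1),P(d2),np.array(p1,float),np.array(p2,float))[:,0];return X[:3]/X[3]
def blob(d,lo,hi,box):
    x0,y0,x1,y1=box
    m=cv2.inRange(cv2.cvtColor(d["pixels"],cv2.COLOR_RGB2HSV)[y0:y1,x0:x1],lo,hi)
    n,_,s,c=cv2.connectedComponentsWithStats(m);i=1+np.argmax(s[1:,4]);return c[i]+[x0,y0],s[i]
E
python3 - <<'E'
from h import *
T=dict(np.load("top0.npz"));S=dict(np.load("scene0.npz"))
R={"green":((45,120,60),(85,255,255)),"yellow":((22,120,80),(35,255,255)),"blue":((100,120,50),(130,255,255)),"red":((0,150,60),(6,255,255))}
for k,(lo,hi) in R.items():
    a,s=blob(T,lo,hi,(200,213,252,264));b,s2=blob(S,lo,hi,(312,208,380,258))
    print(k,a.round(1),s[4],b.round(1),s2[4],onz(T,*a,.052).round(4),onz(S,*b,.052).round(4),tri(T,a,S,b).round(4))
a,s=blob(T,(0,0,0),(180,255,45),(325,212,365,250));b,s2=blob(S,(0,0,0),(180,255,50),(178,168,210,200))
print("nut",a,s,b,s2,onz(T,*a,.185),onz(S,*b,.185),tri(T,a,S,b))
# wheel base: light disc ellipse in top
g=T["pixels"];hsv=cv2.cvtColor(g,cv2.COLOR_RGB2HSV);m=cv2.inRange(hsv,(0,0,90),(180,60,255));m[:, :305]=0;m[:,382:]=0;m[:195]=0;m[265:]=0
c=max(cv2.findContours(m,0,2)[0],key=cv2.contourArea);e=cv2.minEnclosingCircle(c);print("disc",e,onz(T,*e[0],.04))
w=np.vstack([cv2.resize(T["pixels"][205:257,318:370],None,fx=7,fy=7,interpolation=2),]);w2=cv2.resize(S["pixels"][165:217,168:220],None,fx=7,fy=7,interpolation=2)
cv2.imwrite("pics/z.png",np.hstack([w,w2])[:,:,::-1])
for n,u,v,z in [("paint",280,222,.045),("mug",413,263,.08),("jarb",407,211,.086),("brush",313,180,.01)]:print(n,onz(T,u,v,z).round(3))
E
```

```text
green [212.4 230.6] 54 [359.5 234. ] 75 [0.5428 0.2187 0.052 ] [0.552  0.2172 0.052 ] [0.5432 0.2193 0.0418]
yellow [230.4 225.4] 63 [336.2 236.6] 84 [0.5605 0.1574 0.052 ] [0.5697 0.1557 0.052 ] [0.5611 0.1574 0.0418]
blue [217.2 248.5] 61 [353.4 216.8] 78 [0.4819 0.2019 0.052 ] [0.4924 0.1994 0.052 ] [0.482  0.202  0.0408]
red [235.4 243.2] 53 [331.1 219. ] 72 [0.4995 0.14   0.052 ] [0.5089 0.1388 0.052 ] [0.4997 0.1401 0.0419]
nut [347.7047619 230.2      ] [ 16  10  14  15 105] [192.20819113 186.35494881] [  5   7  20  21 293] [ 0.5365165  -0.22477574  0.185     ] [ 0.56638942 -0.22105426  0.185     ] [ 0.53816107 -0.23053782  0.155882  ]
disc ((342.25, 230.75), 29.25116729736328) [ 0.54102779 -0.2269559   0.04      ]
paint [ 0.572 -0.012  0.045]
mug [ 0.43  -0.458  0.08 ]
jarb [ 0.605 -0.44   0.086]
brush [ 0.723 -0.13   0.01 ]
```

View pics/z.png

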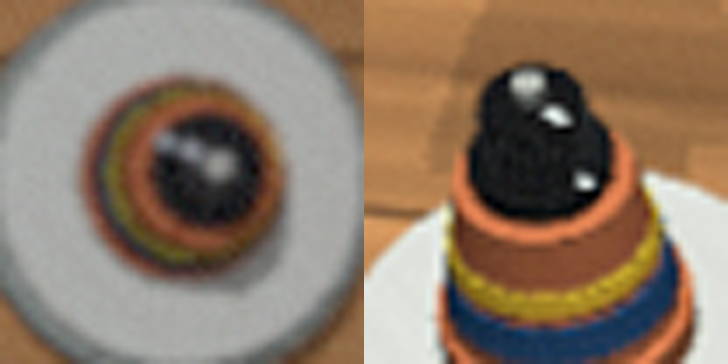

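The key spacing is 63.8 mm, which is right. The two views disagree by about 1 cm along x, partly because the scene camera sees the sides of the keys. I'll go above the keypad and settle it with the wrist camera.

Careful with the scale: shifts go in shares of 50 mm and turns go in shares of 60 degrees. That gives: -0.0294 m is -0.588, 0.0275 m is 0.55.

```bash
echo '[{"tx": 0.55, "ty": -0.588, "finger_gap": 0}, {"tx": 0.55, "ty": -0.588, "finger_gap": 0}, {"tx": 0.55, "ty": -0.588, "finger_gap": 0}, {"tx": 0.55, "ty": -0.588, "finger_gap": 0}, {"tx": 0.55, "ty": -0.588, "finger_gap": 0}, {"tx": 0.55, "ty": -0.588, "finger_gap": 0}, {"tx": 0.55, "ty": -0.588, "finger_gap": 0}, {"tx": 0.55, "ty": -0.588, "finger_gap": 0}, {"tx": 0.55, "ty": -0.588, "finger_gap": 0}, {"tx": 0.55, "ty": -0.588, "finger_gap": 0}]' | python3 nudge.py 40
echo '[{"tx": 0.55, "ty": -0.588, "finger_gap": 0}, {"tx": 0.55, "ty": -0.588, "finger_gap": 0}, {"tx": 0.55, "ty": -0.588, "finger_gap": 0}, {"tx": 0.55, "ty": -0.588, "finger_gap": 0}, {"tx": 0.55, "ty": -0.588, "finger_gap": 0}, {"tx": 0.55, "ty": -0.588, "finger_gap": 0}, {"tx": 0.55, "ty": -0.588, "finger_gap": 0}, {"tx": 0.55, "ty": -0.588, "finger_gap": 0}, {"finger_gap": 0}, {"finger_gap": 0}]' | python3 nudge.py
python3 - <<'E'
from rig import env
import cv2,numpy as np
d=env.get_image("wrist");cv2.imwrite("pics/w1.png",d["pixels"][:,:,::-1]);np.savez("w1.npz",**d)
o=env.observe();print(o["position"],np.round(o["tool_rot"],3).tolist(),o["q"].round(1))
E
```

```text
time_s: 1.1
position: [0.3322, -0.1745, 0.2423]
tool_rot: [[0.966, 0.258, -0.0], [0.258, -0.966, 0.0], [-0.0, -0.0, -1.0]]
ft_force: [1.0, -0.1, 0.8]
grip_width: -0.0002
gripper_force: 0.0
time_s: 2.1
position: [0.4833, 0.1085, 0.2418]
tool_rot: [[0.965, 0.26, -0.001], [0.26, -0.965, -0.0], [-0.001, -0.0, -1.0]]
ft_force: [-0.3, 0.0, -0.1]
grip_width: -0.0001
gripper_force: 0.0
[0.48311722 0.10775966 0.24199406] [[0.966, 0.259, -0.001], [0.259, -0.966, -0.0], [-0.001, -0.0, -1.0]] [-1.1 16.3 82.8 -0.  81.  73.8]
```

View pics/w1.png

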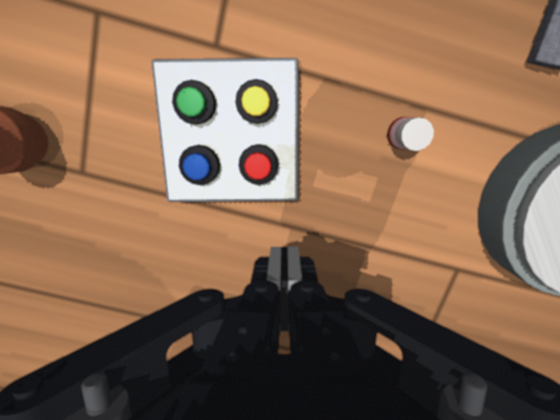

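Wrist view: all four keys are clear, green (192,101), yellow (257,100), blue (197,165) and red (259,165). The white paint cap is at (411,133). The closed fingertips are at the lower centre.

```bash
cat > keys.py <<'E'
from h import *
from rig import env
o=env.observe();p=o["position"];Rt=o["tool_rot"]
W=dict(np.load("w1.npz"))
R={"green":((45,120,60),(85,255,255)),"yellow":((22,120,80),(35,255,255)),"blue":((100,120,50),(130,255,255)),"red":((0,150,60),(8,255,255))}
for k,(lo,hi) in R.items():
    a,s=blob(W,lo,hi,(165,75,290,190));ctr=np.array([s[0]+s[2]/2,s[1]+s[3]/2])
    q=onz(W,*a,.052);print(k,a.round(1),s[2:5],q.round(4),"tool delta",(Rt.T@(q-p)).round(4))
E
python3 keys.py
```

```text
green [190.4 101.3] [ 29  30 672] [0.5431 0.22   0.052 ] tool delta [ 0.0872 -0.0929  0.1899]
yellow [255.2 100.6] [ 29  30 697] [0.5602 0.1592 0.052 ] tool delta [ 0.0879 -0.0297  0.1899]
blue [196.  166.2] [ 29  28 634] [0.4823 0.203  0.052 ] tool delta [ 0.0241 -0.0922  0.19  ]
red [257.3 165.7] [ 28  28 596] [0.4992 0.1422 0.052 ] tool delta [ 0.0247 -0.0291  0.19  ]
```

The wrist and top views agree to within 1.5 mm. Moving over green and down to about 19 mm above its top.

In the tool's units: 0.04 m is 0.8, -0.031 m is -0.62.

```bash
echo '[{"tx": 0.582, "ty": -0.62, "finger_gap": 0}, {"tx": 0.582, "ty": -0.62, "finger_gap": 0}, {"tx": 0.58, "ty": -0.618, "finger_gap": 0}, {"tz": 0.8, "finger_gap": 0}, {"tz": 0.8, "finger_gap": 0}, {"tz": 0.8, "finger_gap": 0}, {"tz": 0.8, "finger_gap": 0}, {"finger_gap": 0}, {"finger_gap": 0}]' | python3 nudge.py; python3 keys.py | cut -d d -f 2-
```

```text
time_s: 3.05
position: [0.5442, 0.2194, 0.0834]
tool_rot: [[0.966, 0.258, 0.0], [0.258, -0.966, -0.0], [0.0, 0.0, -1.0]]
ft_force: [0.1, 0.7, 0.2]
grip_width: 0.0001
gripper_force: 0.0
elta [-0.0008 -0.0008  0.0314]
elta [-0.0001  0.0623  0.0314]
elta [-0.064  -0.      0.0314]
 [257.3 165.7] [ 28  28 596] [0.4992 0.1422 0.052 ] tool delta [-0.0633  0.0631  0.0314]
```

In the tool's units: 0.012 m is 0.24, 0.007 m is 0.14.

```bash
echo '[{"tz": 0.24, "finger_gap": 0}, {"tz": 0.14, "finger_gap": 0}, {"tz": 0.06, "finger_gap": 0}, {"tz": 0.06, "finger_gap": 0}, {"tz": 0.02, "finger_gap": 0}, {"finger_gap": 0}, {"finger_gap": 0}]' | python3 nudge.py
```

```text
time_s: 3.75
position: [0.544, 0.2203, 0.0571]
tool_rot: [[0.966, 0.259, 0.001], [0.259, -0.966, -0.0], [0.001, 0.0, -1.0]]
ft_force: [-1.3, -2.4, 5.7]
grip_width: 0.0001
gripper_force: 2.8
```

In the tool's units: 0.001 m is 0.02.

```bash
echo '[{"tz": 0.02, "finger_gap": 0}, {"finger_gap": 0}, {"finger_gap": 0}]' | python3 nudge.py
```

```text
time_s: 4.05
position: [0.544, 0.2203, 0.0569]
tool_rot: [[0.966, 0.259, 0.002], [0.259, -0.966, -0.0], [0.002, 0.001, -1.0]]
ft_force: [-4.2, -3.0, 13.5]
grip_width: -0.0004
gripper_force: 6.5
```

Green has bottomed: z no longer changes and the force climbs. Next is yellow.

In the tool's units: 0.032 m is 0.64, -0.027 m is -0.54.

```bash
echo '[{"tz": -0.54, "finger_gap": 0}, {"ty": 0.64, "finger_gap": 0}, {"ty": 0.62, "finger_gap": 0}, {"finger_gap": 0}, {"tz": 0.24, "finger_gap": 0}, {"tz": 0.14, "finger_gap": 0}, {"tz": 0.08, "finger_gap": 0}, {"tz": 0.08, "finger_gap": 0}, {"finger_gap": 0}, {"finger_gap": 0}]' | python3 nudge.py;python3 keys.py | cut -d d -f 2-
```

```text
time_s: 5.05
position: [0.5594, 0.1602, 0.0568]
tool_rot: [[0.966, 0.26, -0.0], [0.26, -0.966, -0.0], [-0.0, 0.0, -1.0]]
ft_force: [-8.2, -1.0, 18.1]
grip_width: -0.0001
gripper_force: 9.0
elta [-0.0002 -0.062   0.0048]
elta [0.0004 0.0012 0.0048]
elta [-0.0634 -0.0614  0.0048]
 [257.3 165.7] [ 28  28 596] [0.4992 0.1422 0.052 ] tool delta [-0.0628  0.0017  0.0049]
```

Yellow is bottomed. Now blue, going diagonally across the keypad centre.

In the tool's units: -0.0317 m is -0.634, -0.0307 m is -0.614.

```bash
echo '[{"tz": -0.54, "finger_gap": 0}, {"tx": -0.634, "ty": -0.614, "finger_gap": 0}, {"tx": -0.634, "ty": -0.614, "finger_gap": 0}, {"finger_gap": 0}, {"tz": 0.24, "finger_gap": 0}, {"tz": 0.14, "finger_gap": 0}, {"tz": 0.08, "finger_gap": 0}, {"tz": 0.08, "finger_gap": 0}, {"finger_gap": 0}, {"finger_gap": 0}]' | python3 nudge.py;python3 keys.py | cut -d d -f 2-
```

```text
time_s: 6.05
position: [0.4828, 0.2027, 0.0568]
tool_rot: [[0.966, 0.259, 0.001], [0.259, -0.966, 0.001], [0.001, -0.001, -1.0]]
ft_force: [-6.4, 0.2, 18.7]
grip_width: -0.0004
gripper_force: 9.6
elta [ 0.0627 -0.0011  0.0049]
elta [0.0634 0.062  0.0048]
elta [-0.0004 -0.0004  0.0048]
 [257.3 165.7] [ 28  28 596] [0.4992 0.1422 0.052 ] tool delta [0.0002 0.0627 0.0048]
```

In the tool's units: -0.05 m is -1.

```bash
echo '[{"tz": -1, "finger_gap": 0}, {"tz": -1, "finger_gap": 0}, {"tz": -1, "finger_gap": 0}, {"tz": -1, "finger_gap": 0}, {"tz": -1, "finger_gap": 0}, {"finger_gap": 0}]' | python3 nudge.py
echo '[{"tx": -0.286, "ty": 0.752, "finger_gap": 0}, {"tx": -0.286, "ty": 0.752, "finger_gap": 0}, {"tx": -0.286, "ty": 0.752, "finger_gap": 0}, {"tx": -0.286, "ty": 0.752, "finger_gap": 0}, {"tx": -0.286, "ty": 0.752, "finger_gap": 0}, {"tx": -0.286, "ty": 0.752, "finger_gap": 0}, {"tx": -0.286, "ty": 0.752, "finger_gap": 0}, {"tx": -0.286, "ty": 0.752, "finger_gap": 0}, {"tx": -0.286, "ty": 0.752, "finger_gap": 0}, {"tx": -0.286, "ty": 0.752, "finger_gap": 0}]' | python3 nudge.py
echo '[{"finger_gap": 0}, {"finger_gap": 0}]' | python3 nudge.py
python3 - <<'E'
from rig import env
import cv2,numpy as np
d=env.get_image("wrist");cv2.imwrite("pics/w2.png",d["pixels"][:,:,::-1]);np.savez("w2.npz",**d)
o=env.observe();print(o["position"],o["q"].round(1))
E
```

```text
time_s: 6.65
position: [0.4847, 0.2026, 0.3119]
tool_rot: [[0.966, 0.259, 0.013], [0.259, -0.966, 0.002], [0.013, 0.001, -1.0]]
ft_force: [0.1, -0.4, 0.2]
grip_width: -0.0
gripper_force: 0.0
time_s: 7.65
position: [0.4416, -0.1997, 0.3048]
tool_rot: [[0.966, 0.258, -0.0], [0.258, -0.966, 0.0], [-0.0, -0.0, -1.0]]
ft_force: [0.6, -0.2, 0.7]
grip_width: -0.0002
gripper_force: 0.0
time_s: 7.85
position: [0.4419, -0.1984, 0.3046]
tool_rot: [[0.966, 0.257, -0.001], [0.257, -0.966, 0.001], [-0.001, -0.001, -1.0]]
ft_force: [0.2, -1.2, -0.1]
grip_width: -0.0002
gripper_force: 0.0
[ 0.44199596 -0.19751606  0.30486856] [-38.1  12.8  77.1   0.   90.1  36.9]
```

View pics/w2.png

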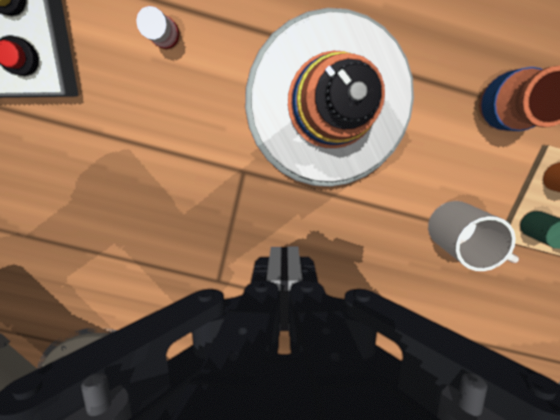

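The wheel is at (330,97). The nut is at (350,93) with the grey spindle tip at (358,91), and the white marks are at (330,73) and (344,77). The mug (472,236) and the banded jar (520,98) are clear of it.

```bash
cat > nut.py <<'E'
from h import *
from rig import env
o=env.observe();p=o["position"];Rt=o["tool_rot"]
W=dict(np.load("w2.npz"));T=dict(np.load("top0.npz"))
a,s=blob(W,(0,0,110),(180,50,255),(350,81,368,101));print("tip",a,s[2:5])
b,s2=blob(T,(0,0,110),(180,60,255),(344,223,354,234));print("tip top",b,s2[2:5])
q=onz(W,*a,.2);print(q,onz(T,*b,.2),tri(W,a,T,b))
m=cv2.inRange(cv2.cvtColor(W["pixels"],cv2.COLOR_RGB2HSV),(0,0,0),(180,255,62));m[:50]=0;m[145:]=0;m[:,:310]=0;m[:,395:]=0
c=max(cv2.findContours(m,0,2)[0],key=cv2.contourArea);(e,r)=cv2.minEnclosingCircle(c);print("black",e,r,onz(W,*e,.175))
m=cv2.inRange(cv2.cvtColor(W["pixels"],cv2.COLOR_RGB2HSV),(0,0,110),(180,60,255));m[:,:235]=0;m[:,425:]=0;m[205:]=0
c=max(cv2.findContours(m,0,2)[0],key=cv2.contourArea);(e,r)=cv2.minEnclosingCircle(c)
for z in(.03,.05,.07):print("disc",e,r,z,onz(W,*e,z),r*2*np.linalg.norm(onz(W,e[0]+1,e[1],z)-onz(W,*e,z)))
print("tool delta",(Rt.T@(q-p)).round(4))
E
python3 nut.py
```

```text
tip [357.96218487  90.03781513] [ 17  18 238]
tip top [347.41176471 227.29411765] [ 7  5 17]
[ 0.54130659 -0.22504064  0.2       ] [ 0.54491731 -0.22182173  0.2       ] [ 0.54530535 -0.22579503  0.1809195 ]
black (347.927490234375, 94.04198455810547) 35.30367660522461 [ 0.54014992 -0.22312082  0.175     ]
disc (329.8366394042969, 96.68811798095703) 89.54960632324219 0.03 [ 0.55014877 -0.22652635  0.03      ] 0.2197032788905835
disc (329.8366394042969, 96.68811798095703) 89.54960632324219 0.05 [ 0.54800839 -0.22424043  0.05      ] 0.20885986730020314
disc (329.8366394042969, 96.68811798095703) 89.54960632324219 0.07 [ 0.545868  -0.2219545  0.07     ] 0.1980164557098225
tool delta [0.0889 0.0523 0.1048]
```

The spindle axis is near (0.541,-0.225), with a few mm of spread between estimates. I'll turn the wrist to the grasp-start yaw and look from the opposite side, so that calibration bias cancels.

In the tool's units: 0.0347 m is 0.694, 0.0212 m is 0.424, -8.5 degrees / 60 = -0.1417.

```bash
echo '[{"tx": 0.694, "ty": 0.424, "finger_gap": 0}, {"tx": 0.694, "ty": 0.424, "finger_gap": 0}, {"tx": 0.694, "ty": 0.424, "finger_gap": 0}, {"tx": 0.694, "ty": 0.424, "finger_gap": 0}, {"tx": 0.694, "ty": 0.424, "finger_gap": 0}, {"rz": -0.1417, "finger_gap": 0}, {"rz": -0.1417, "finger_gap": 0}, {"rz": -0.1417, "finger_gap": 0}, {"rz": -0.1417, "finger_gap": 0}, {"rz": -0.1417, "finger_gap": 0}]' | python3 nudge.py
echo '[{"rz": -0.1417, "finger_gap": 0}, {"rz": -0.1417, "finger_gap": 0}, {"rz": -0.1417, "finger_gap": 0}, {"rz": -0.1417, "finger_gap": 0}, {"rz": -0.1417, "finger_gap": 0}, {"rz": -0.1417, "finger_gap": 0}, {"rz": -0.1417, "finger_gap": 0}, {"rz": -0.1417, "finger_gap": 0}, {"rz": -0.1417, "finger_gap": 0}, {"rz": -0.1417, "finger_gap": 0}]' | python3 nudge.py
echo '[{"rz": -0.1417, "finger_gap": 0}, {"rz": -0.1417, "finger_gap": 0}, {"finger_gap": 0}, {"finger_gap": 0}]' | python3 nudge.py
python3 - <<'E'
from rig import env
import cv2,numpy as np
d=env.get_image("wrist");cv2.imwrite("pics/w3.png",d["pixels"][:,:,::-1]);np.savez("w3.npz",**d)
o=env.observe();print(o["position"],o["q"].round(1))
E
```

```text
time_s: 8.9
position: [0.6376, -0.2534, 0.3053]
tool_rot: [[0.53, 0.848, -0.0], [0.848, -0.53, 0.0], [0.0, -0.0, -1.0]]
ft_force: [0.2, 0.3, 0.9]
grip_width: 0.0004
gripper_force: 0.0
time_s: 9.9
position: [0.6375, -0.2534, 0.3053]
tool_rot: [[-0.798, 0.602, -0.0], [0.602, 0.798, 0.0], [0.0, 0.0, -1.0]]
ft_force: [-0.1, 0.6, 0.1]
grip_width: 0.0003
gripper_force: 0.0
time_s: 10.3
position: [0.6374, -0.2541, 0.3053]
tool_rot: [[-0.936, 0.353, -0.0], [0.353, 0.936, 0.0], [0.0, 0.0, -1.0]]
ft_force: [0.4, 0.0, 0.2]
grip_width: 0.0003
gripper_force: 0.0
[ 0.63729898 -0.25441822  0.30533849] [ -31.6   35.4   40.8    0.   103.8 -101. ]
```

View pics/w3.png

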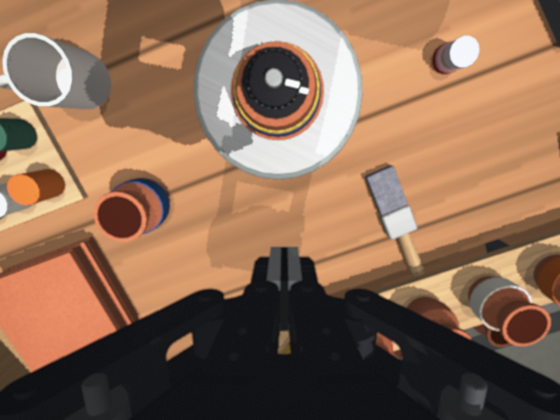

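From the opposite side, the spindle tip is at (274,76) and the nut at (275,82), with the white marks at (292,83) and (303,90). The mug, banded jar, brush and paint are all clear.

```bash
python3 - <<'E'
from h import *
from rig import env
o=env.observe();p=o["position"];Rt=o["tool_rot"]
W=dict(np.load("w2.npz"));V=dict(np.load("w3.npz"))
a=np.array([357.96,90.04]);b,s=blob(V,(0,0,110),(180,50,255),(262,65,284,87));print(b,s[2:5])
q1,q2=onz(W,*a,.2),onz(V,*b,.2);X=tri(W,a,V,b);print(q1,q2,X)
q=(q1+q2)/2;print(q,"delta",(Rt.T@(q-p)).round(4))
for d,u in((W,[(330,73),(344,77)]),(V,[(303,90),(292,83)])):
    for i,z in enumerate((.165,.19)):
        w=onz(d,*u[i],z)-q;print("mark yaw",np.degrees(np.arctan2(w[1],w[0])).round(),np.hypot(w[0],w[1]).round(4))
E
```

```text
[273.49212598  77.35826772] [ 18  19 254]
[ 0.54130482 -0.2250396   0.2       ] [ 0.54176168 -0.22539134  0.2       ] [ 0.54154555 -0.22535946  0.19834253]
[ 0.54153325 -0.22521547  0.2       ] delta [ 0.0999 -0.0065  0.1053]
mark yaw 60.0 0.0224
mark yaw 57.0 0.0131
mark yaw 56.0 0.0234
mark yaw 57.0 0.0135
```

Both wrist views agree within 0.5 mm: (0.5415,-0.2252), with the tip triangulated at z=0.198 (true 0.200). Moving over the nut with the fingers at 48 mm, then down to TCP 0.195.

In the tool's units: 0.0333 m is 0.666, -0.0022 m is -0.044.

```bash
echo '[{"tx": 0.666, "ty": -0.044, "finger_gap": 0.05}, {"tx": 0.666, "ty": -0.044, "finger_gap": 0.05}, {"tx": 0.666, "ty": -0.042, "finger_gap": 0.05}, {"finger_gap": 0.05}, {"finger_gap": 0.05}, {"finger_gap": 0.05}]' | python3 nudge.py 40
python3 - <<'E'
from rig import env
import numpy as np
o=env.observe();print((o["tool_rot"].T@(np.array([.5415,-.2252,.2])-o["position"])).round(4),o["grip_width"])
E
```

```text
time_s: 10.95
position: [0.542, -0.2266, 0.3053]
tool_rot: [[-0.936, 0.351, 0.001], [0.351, 0.936, -0.0], [-0.001, -0.0, -1.0]]
ft_force: [-0.2, -0.4, 0.5]
grip_width: 0.05
gripper_force: 0.0
[0.001  0.0012 0.1053] 0.049999195630836844
```

In the tool's units: 0.035 m is 0.7, 0.012 m is 0.24.

```bash
echo '[{"tx": 0.02, "ty": 0.02, "tz": 0.7, "finger_gap": 0.05}, {"tz": 0.7, "finger_gap": 0.05}, {"tz": 0.7, "finger_gap": 0.05}, {"tz": 0.24, "finger_gap": 0.05}, {"tz": 0.08, "finger_gap": 0.05}, {"finger_gap": 0.05}]' | python3 nudge.py; echo '[{"tz": 0.04, "finger_gap": 0.05}, {"finger_gap": 0.05}]' | python3 nudge.py; echo '[{"tz": 0.04, "finger_gap": 0.05}, {"finger_gap": 0.05}]' | python3 nudge.py
```

```text
time_s: 11.55
position: [0.5414, -0.2255, 0.1851]
tool_rot: [[-0.937, 0.35, 0.001], [0.35, 0.937, -0.001], [-0.001, -0.0, -1.0]]
ft_force: [-0.1, -0.1, 0.3]
grip_width: 0.0502
gripper_force: 0.0
time_s: 11.75
position: [0.5411, -0.2253, 0.1834]
tool_rot: [[-0.937, 0.35, 0.002], [0.35, 0.937, -0.001], [-0.002, -0.0, -1.0]]
ft_force: [-0.5, 0.3, 0.1]
grip_width: 0.05
gripper_force: 0.0
time_s: 11.95
position: [0.5407, -0.2251, 0.1805]
tool_rot: [[-0.937, 0.35, 0.0], [0.35, 0.937, -0.0], [-0.0, -0.0, -1.0]]
ft_force: [0.2, 0.3, -0.4]
grip_width: 0.0502
gripper_force: 0.0
```

In the tool's units: 0.002 m is 0.04.

```bash
echo '[{"tz": 0.04, "finger_gap": 0.05}, {"tz": 0.04, "finger_gap": 0.05}, {"finger_gap": 0.05}]' | python3 nudge.py; echo '[{"tz": 0.04, "finger_gap": 0.05}, {"finger_gap": 0.05}]' | python3 nudge.py; echo '[{"tz": 0.03, "finger_gap": 0.05}, {"finger_gap": 0.05}]' | python3 nudge.py
```

```text
time_s: 12.25
position: [0.5405, -0.225, 0.176]
tool_rot: [[-0.937, 0.35, -0.001], [0.35, 0.937, 0.0], [0.001, 0.0, -1.0]]
ft_force: [0.1, -0.1, 0.5]
grip_width: 0.0496
gripper_force: 0.0
time_s: 12.45
position: [0.5406, -0.225, 0.174]
tool_rot: [[-0.937, 0.35, -0.0], [0.35, 0.937, 0.0], [0.0, 0.0, -1.0]]
ft_force: [-0.3, 0.5, 0.8]
grip_width: 0.0494
gripper_force: 0.0
time_s: 12.65
position: [0.5406, -0.2251, 0.1726]
tool_rot: [[-0.937, 0.35, -0.0], [0.35, 0.937, 0.0], [0.0, 0.0, -1.0]]
ft_force: [-0.2, -0.7, -0.5]
grip_width: 0.0499
gripper_force: 0.0
```

No flange contact yet. Tips are estimated at about 0.167 and closing moves them forward about 2 mm, so I'll raise 1 mm and close.

In the tool's units: -0.001 m is -0.02.

```bash
echo '[{"tz": -0.02, "finger_gap": 0.05}, {"finger_gap": 0.036}, {"finger_gap": 0.03}, {"finger_gap": 0.03}, {"finger_gap": 0.03}, {"finger_gap": 0.03}, {"finger_gap": 0.03}]' | python3 nudge.py 40
python3 - <<'E'
from rig import env
import cv2,numpy as np
d=env.get_image("wrist");cv2.imwrite("pics/w4.png",d["pixels"][:,:,::-1])
o=env.observe();print(o["position"],o["q"].round(1),o["wrist_torque"])
E
```

```text
time_s: 13.35
position: [0.5406, -0.2256, 0.1744]
tool_rot: [[-0.937, 0.35, 0.0], [0.35, 0.937, -0.001], [-0.001, -0.001, -1.0]]
ft_force: [-2.5, -3.0, 5.5]
grip_width: 0.0387
gripper_force: 40.1
[ 0.54063043 -0.22553375  0.17434593] [ -34.2   28.5   74.9   -0.    76.6 -103.7] [-0.44385777  0.53097287  0.0260882 ]
```

View pics/w4.png

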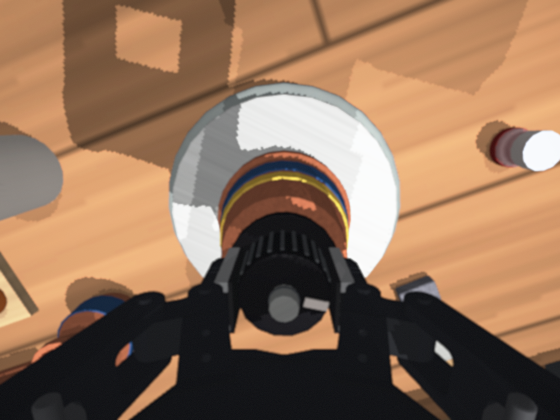

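The fingers hold the knurled grip at its middle, with the tip centred at (284,300) between the pads and the mark at (317,305). Now screwing clockwise, following it down at 1.6 mm/rad.

In the tool's units: 0.0003 m is 0.006, 0.0002 m is 0.004, 8 degrees / 60 = 0.1333.

```bash
cat > st.py <<'E'
from rig import env
import numpy as np
o=env.observe();R=o["tool_rot"];print("yaw",np.degrees(np.arctan2(R[1,0],R[0,0])).round(2),"q6",o["q"][5].round(1),"tq",o["wrist_torque"].round(3),"z",o["position"][2].round(4))
E
python3 st.py; echo '[{"tz": 0.004, "rz": 0.1333, "finger_gap": 0.03}, {"tz": 0.004, "rz": 0.1333, "finger_gap": 0.03}, {"tz": 0.004, "rz": 0.1333, "finger_gap": 0.03}, {"tz": 0.006, "rz": 0.1333, "finger_gap": 0.03}, {"tz": 0.004, "rz": 0.1333, "finger_gap": 0.03}, {"tz": 0.004, "rz": 0.1333, "finger_gap": 0.03}, {"tz": 0.004, "rz": 0.1333, "finger_gap": 0.03}, {"finger_gap": 0.03}]' | python3 nudge.py; python3 st.py
```

```text
yaw 159.49 q6 -103.7 tq [-0.444  0.531  0.026] z 0.1743
time_s: 14.2
position: [0.5418, -0.2245, 0.1728]
tool_rot: [[-0.232, 0.973, 0.003], [0.973, 0.232, 0.001], [-0.0, 0.003, -1.0]]
ft_force: [5.0, 2.2, 4.0]
grip_width: 0.039
gripper_force: 40.3
yaw 103.43 q6 -47.6 tq [ 0.431 -0.789 -0.068] z 0.1728
```

In the tool's units: 0.0002 m is 0.004, 8 degrees / 60 = 0.1333.

```bash
for i in 1; do echo '[{"tz": 0.004, "rz": 0.1333, "finger_gap": 0.03}, {"tz": 0.004, "rz": 0.1333, "finger_gap": 0.03}, {"tz": 0.004, "rz": 0.1333, "finger_gap": 0.03}, {"finger_gap": 0.03}]' | python3 nudge.py | grep -E "force"; python3 st.py; echo '[{"tz": 0.006, "rz": 0.1333, "finger_gap": 0.03}, {"tz": 0.004, "rz": 0.1333, "finger_gap": 0.03}, {"finger_gap": 0.03}]' | python3 nudge.py| grep force; python3 st.py; done
```

```text
ft_force: [8.9, 3.4, 2.0]
gripper_force: 40.2
yaw 79.48 q6 -23.6 tq [ 0.482 -1.39  -0.038] z 0.1722
ft_force: [11.1, 2.8, 0.7]
gripper_force: 40.2
yaw 63.49 q6 -7.6 tq [ 0.401 -1.759 -0.11 ] z 0.1718
```

In the tool's units: 0.0006 m is 0.012, 0.0003 m is 0.006, 8 degrees / 60 = 0.1333.

```bash
echo '[{"tx": 0.006, "ty": 0.012, "tz": 0.004, "rz": 0.1333, "finger_gap": 0.03}, {"tz": 0.006, "rz": 0.1333, "finger_gap": 0.03}, {"finger_gap": 0.03}]' | python3 nudge.py | grep -E "force"; python3 st.py; echo '[{"tz": 0.004, "rz": 0.1333, "finger_gap": 0.03}, {"tz": 0.004, "rz": 0.1333, "finger_gap": 0.03}, {"finger_gap": 0.03}]' | python3 nudge.py| grep force; python3 st.py
```

```text
ft_force: [9.6, 1.4, 1.7]
gripper_force: 40.2
yaw 47.48 q6 8.4 tq [ 0.238 -1.513 -0.147] z 0.1713
ft_force: [6.3, -3.4, 2.8]
gripper_force: 40.4
yaw 31.54 q6 24.3 tq [-0.456 -0.992  0.426] z 0.1711
```

In the tool's units: 6 degrees / 60 = 0.1.

```bash
echo '[{"rz": 0.1, "finger_gap": 0.03}, {"finger_gap": 0.03}, {"finger_gap": 0.03}]' | python3 nudge.py| grep force; python3 st.py
python3 - <<'E'
from rig import env
import cv2,numpy as np
d=env.get_image("wrist");cv2.imwrite("pics/w5.png",d["pixels"][:,:,::-1])
E
```

```text
ft_force: [6.8, -2.7, 3.6]
gripper_force: 40.4
yaw 25.74 q6 30.1 tq [-0.471 -1.107  0.552] z 0.171
```

View pics/w5.png

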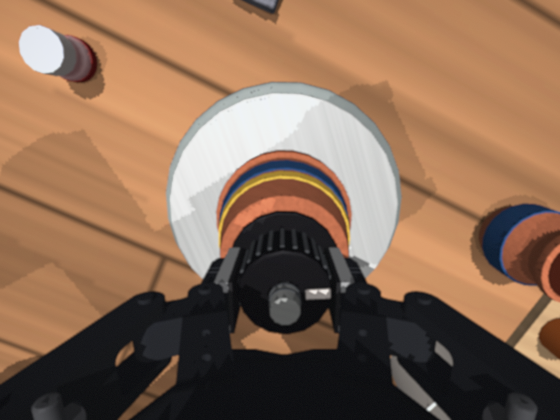

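The torque about z has saturated near +0.5 N·m, against 0.08 friction. The mark at (317,294) has slipped about 19° relative to the fingers, so the nut is at its stop. Now backing off a quarter turn while rising 1.6 mm/rad.

In the tool's units: -0.0003 m is -0.006, -0.0002 m is -0.004, -8.4 degrees / 60 = -0.14.

```bash
echo '[{"tz": -0.002, "rz": -0.14, "finger_gap": 0.03}, {"tz": -0.004, "rz": -0.14, "finger_gap": 0.03}, {"tz": -0.006, "rz": -0.14, "finger_gap": 0.03}, {"tz": -0.004, "rz": -0.14, "finger_gap": 0.03}, {"tz": -0.004, "rz": -0.14, "finger_gap": 0.03}, {"tz": -0.006, "rz": -0.14, "finger_gap": 0.03}, {"tz": -0.004, "rz": -0.14, "finger_gap": 0.03}, {"tz": -0.004, "rz": -0.14, "finger_gap": 0.03}, {"tz": -0.006, "rz": -0.14, "finger_gap": 0.03}, {"tz": -0.004, "rz": -0.14, "finger_gap": 0.03}]' | python3 nudge.py| grep force; echo '[{"tz": -0.004, "rz": -0.14, "finger_gap": 0.03}, {"finger_gap": 0.03}, {"finger_gap": 0.03}, {"finger_gap": 0.03}, {"finger_gap": 0.03}]' | python3 nudge.py; python3 st.py
python3 - <<'E'
from rig import env
import cv2,numpy as np
d=env.get_image("wrist");cv2.imwrite("pics/w6.png",d["pixels"][:,:,::-1])
E
```

```text
ft_force: [1.4, -2.1, 6.2]
gripper_force: 40.7
time_s: 17.35
position: [0.5419, -0.2254, 0.1735]
tool_rot: [[-0.471, 0.882, 0.002], [0.882, 0.471, -0.001], [-0.002, 0.001, -1.0]]
ft_force: [0.3, -0.9, 6.3]
grip_width: 0.0387
gripper_force: 40.7
yaw 118.1 q6 -62.2 tq [-0.172 -0.103  0.044] z 0.1735
```

View pics/w6.png

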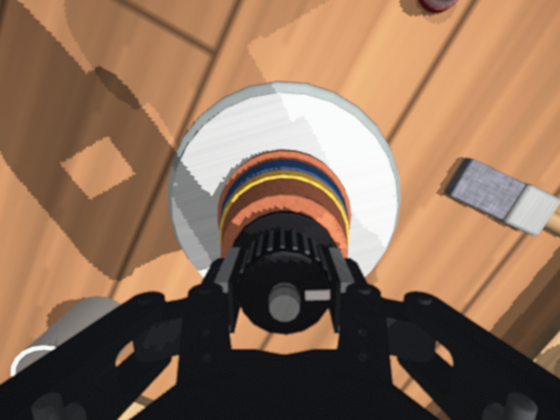

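The mark is now at (318,296), almost unchanged relative to the fingers. The nut therefore followed the 92° back-off and is at rest in a 40 N grip, so I'm handing in.

```bash
python3 -c "
from rig import env
print(env.close_job())"
```

```text
the job is handed in; nothing more can be done
None
```

I pressed green, yellow and blue fully down in order, screwed the nut to its stop and backed it off about 90°. It was still held at 40 N when I handed the job in at about 17 s; the hand-in gave no verdict.

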